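# Latch a pencil cassette into its inspection nest

### The job

Load the spare blue cassette of pencils into the empty nest: tuck one of its end tongues under the nest's fixed yellow lip, then press the other end down so that it pushes the red spring latch open and the latch snaps back over it, leaving the cassette flat on the nest floor and let go. Leave the loaded green cassette and the other things on the table where they are.

Things in the scene. Friction and masses are not known exactly. Their poses are not given: they have to be found in the camera images.
- spare_center (a point): Centre, 18 mm above the underside, of the spare cassette: blue tray full of black pencils, loose, 0.25 to 0.5 kg. Solid body 156 (x) x 56 (y) x 36 mm (z up). A tongue sticks out 16 mm from both ends, 50 wide, 8 thick, level with the underside: 188 mm over all. Same both ways round, load it either way. Grip it across the 56 mm at mid-length; the end blocks' flat tops (outer 12 mm) can be pressed.
- empty_nest_seat (a point): Middle of the empty nest's floor (top of a fixed 262 x 90 mm base plate, 10 mm over the table), where the middle of the cassette's underside belongs. x runs from the lip end (-x, nearer the robot) to the latch end, z up. Flared guide plates at |x| 45 to 75 mm, tops at z 22 mm, centre the cassette: 62 mm apart at the floor, about 80 at the top. Between them the sides are open for fingers.
- empty_nest_lip (a point): Lower edge of the nest's fixed yellow lip, at x -86, z 14 mm from the seat; lip top at z 20, end wall behind it at x -96.5, 70 mm wide. One tongue goes under the lip with the cassette's other end raised 10 to 15 degrees; a level cassette cannot be put in, as lip and latch both overlap its tongues. Let go, it rests on the latch slope, raised about 5 degrees, until pressed down.
- empty_nest_latch_tip (a point): Tip of the nest's red spring latch, 36 mm wide, at x 85, z 10 mm from the seat when shut; moves with the latch. Underside z 9.5, just over a seated tongue. Its top slopes up at 45 degrees from the tip to x 101, z 27; a thumb tab at x 109 to 115 rises to z 46. Pressing the cassette's end down with some 6 to 15 N drives the latch back; it snaps shut over the tongue at the bottom.
- empty_nest_latch (a joint): Slide of that latch, m: 0 shut, up to 0.014 pushed back along the nest's +x, away from the cassette. Its spring shuts it with about 4 N at 0 and 9 N at 0.014.
- loaded_center (a point): Centre of another cassette of the same size and shape, green, already latched in the second nest. Leave it alone.
- full_nest_seat (a point): Middle of the floor of the second, loaded nest; same build as the empty one. The two nests may be either way about on the table.
- reject_tray: Bystander: grey open tray, 200 x 100 x 35 mm, origin under its centre.
- bundle: Bystander: bundle of black pencils lying on the table, 175 x 37 x 21 mm, origin under its centre.
- endplate: Bystander: L-shaped steel bookend, foot 90 x 70 mm, upright 88 mm high, origin under its foot's centre.
- cup: Bystander: blue ceramic cup, 74 mm wide, 95 mm high, origin under its centre.
- eraser: Bystander: white eraser block, 62 x 26 x 14 mm, origin under its centre.
- tape_roll: Bystander: amber roll, 90 mm wide, 24 mm high, origin under its centre.
- brush: Bystander: hand brush lying on the table, 180 mm long.

How it is judged:
By the outcome, as a careful person would: the job done as asked, in the order asked, and still so for the second after the job is handed in, with the robot touching nothing.
It also fails if it takes over 48 s, if anything falls off the work surface, if the arm or the gripper's body presses on something with over 40 N, if the wrist force passes 120 N, or if a joint passes its speed limit or range.

### The arm

A 6-joint arm with a two-finger parallel gripper is mounted at the origin on the work surface. World frame = base frame: x ahead of the robot, y to its left, z up, the work surface at z = 0. Lengths are in m, angles in rad, forces in N, time in s.
With the tool pointing down it reaches from about 0.325 to 0.85 m from the base axis. Payload 4.4 kg.
Tool frame: the origin (TCP) lies midway between the tips of the shut fingers; the grasp point (between the pads) lies behind it (robot.hold_point_z is the z of the grasp point in the tool frame, in m); z points along the fingers, y is the direction in which the jaws open and shut (so a half turn about z gives the same grasp; the last joint's range is limited). The gripper opens to 94 mm and grips with 3 to 60 N. Pads are 16 mm wide; open, the fingers measure 119 mm over their backs; the gripper's body (75 mm by 177 mm) begins 78 mm behind the grasp point.
Start: joints at [-1.252, 0.207, 1.542, -0, 1.393, -0.15], TCP at [0.26, -0.513, 0.169] pointing down, gripper open.
Joint ranges: [-2.73, 2.73], [-0.86, 2.22], [0.23, 2.46], [-1.11, 4.25], [0.08, 2.63], [-2.82, 2.82]. Speed limits (rad/s): [2.79, 2.79, 3.14, 3.14, 3.14, 3.14].

### API

Orientations are given as a unit quaternion [x, y, z, w].
In Python, from workcell import robot gives the robot as it stands. The module is installed in compiled form; this text tells all that it offers.
- The arm moves only by the tool servo_tool, never from a script. Its argument "rows" is a list of rows, each a list of 5 numbers: the finger opening in m, from 0 to 0.094, then the shift along the tool's x, y, z in m, then the turn about the tool's z in rad. A call has exactly 8 rows; each row shifts and turns the commanded pose from where the row before left it, along the tool's axes as they then stand; what a row does not reach is not made up. A row lasts 1/12 s, in which the tool goes at most 41.7 mm and 7.16 degrees, less where a joint would pass 70% of its speed; a pose out of reach is approached as far as the arm can. A call with a gripper value outside its range is refused whole. The fingers move at their own pace and stop on an object; the grip force is fixed at half the most. Time passes only in rows, so rows that do not move let the fingers close, or fill a call up. It gives the time, the measured TCP pose, the force and the opening at its end, in the units of the state.
- robot.observe(): the state, without advancing time (a new reading comes with each control period).
- robot.read_camera(name): name is "scene" or "top"; returns a dict with "img" (384x512x3 uint8, red, green, blue), "z_map" (384x512 float32, m along the optical axis (not along the pixel's ray), 0 where there is no reading), "fx", "fy", "cx", "cy" (pixels), "eye" and "rotation" of the camera in the world. Camera axes: x right, y up, looking along -z (the intrinsics and any distortion apply to the point x, -y, -z); pixel columns grow to the right and rows downward; lengths in m; the calibration is good to about 2 mm. A picture is of the moment at which its call begins.
- robot.hand_in(): hands the job in, once; it reports no verdict.
The state is a dict: "time_s": time; "qpos": joint angles; "qvel": joint speeds; "tau": joint torques, N m; "tcp_pos": TCP position; "tool_rot": TCP orientation; "force": force on the tool from outside, world axes, zero at the start; "torque": the same for the moment, N m; "grip_width": finger opening in m.
Only numpy, scipy, OpenCV 4.12 (cv2) and the standard library are available. Lean on these libraries where they do the work, as an engineer would, in place of code of your own. Each camera call takes 0.05 s, during which the arm holds its last target. There are 200 camera calls.

## Working session

There is one attempt and no reset: what is moved stays moved. The work goes in short steps, Python scripts to look and compute and a tool call to move; the robot and the scene stay as the last step left them, time stands still between calls to the robot, and variables do not carry over. Pictures are saved under pics/ and viewed, about 8 in all and at most 12, crops included, and the job is handed in when it is done.

Besides the shell and the picture viewer there is one more tool, called as a command line: name --pt "numbers of a row" for each row, then --argument value for the rest. servo_tool: Moves the arm, as the interface text tells. Its arguments: {"type":"object","properties":{"rows":{"type":"array"}},"required":["rows"]}

```bash
mkdir -p pics; cat > h.py <<'E'
import numpy as np, cv2
from workcell import robot
def cam(n):
    c=robot.read_camera(n); c['R']=np.array(c['rotation']); 
    if c['R'].shape!=(3,3):
        from scipy.spatial.transform import Rotation as T; c['R']=T.from_quat(c['R']).as_matrix()
    return c
def cloud(c):
    z=c['z_map']; v,u=np.mgrid[:z.shape[0],:z.shape[1]]
    p=np.stack([(u-c['cx'])/c['fx']*z,-(v-c['cy'])/c['fy']*z,-z],-1)
    return p@c['R'].T+np.array(c['eye'])
def save(c,name,crop=None,s=1.5):
    im=c['img'][...,::-1]
    if crop: a,b,x,y=crop; im=im[a:b,x:y]
    cv2.imwrite('pics/'+name,cv2.resize(im,None,fx=s,fy=s,interpolation=cv2.INTER_CUBIC))
E
python3 - <<'E'
from h import *
for n in('scene','top'):
    c=cam(n); save(c,n+'0.png'); print(n,{k:c[k] for k in c if k not in('img','z_map')}); np.savez('/tmp/'+n,P=cloud(c),img=c['img'])
print(robot.observe(),robot.hold_point_z)
E
```

```text
scene {'fx': 381.0508248756652, 'fy': 381.0508248756652, 'cx': 252.7389637518173, 'cy': 187.06537378635556, 'eye': array([1.04296056, 0.47117738, 1.06735354]), 'rotation': array([0.12618785, 0.26130445, 0.85215729, 0.43545902]), 'R': array([[-0.58890414, -0.67621226,  0.44263855],
       [ 0.80810605, -0.48419086,  0.33544572],
       [-0.01251097,  0.55524426,  0.83159322]])}
top {'fx': 497.12966990959154, 'fy': 497.12966990959154, 'cx': 257.5716428528017, 'cy': 192.41431308124638, 'eye': array([0.31128056, 0.07777417, 1.33040732]), 'rotation': array([ 0.06314575, -0.05621287, -0.70349314,  0.70565582]), 'R': array([[ 0.00387504,  0.98574884, -0.16817907],
       [-0.99994726,  0.00222004, -0.0100276 ],
       [-0.00951133,  0.16820906,  0.98570546]])}
{'time_s': 0.1, 'qpos': array([-1.25248408e+00,  2.07339076e-01,  1.54277281e+00,  3.11754201e-06,
        1.39351603e+00, -1.50510472e-01]), 'qvel': array([-3.16094410e-05, -2.31095230e-03, -4.72546088e-03,  1.49381469e-03,
        2.11490611e-03, -1.69275784e-03]), 'tau': array([ 5.21304828e-04, -3.71863818e+01, -2.82292217e+01,  7.00579723e-02,
        3.11450148e-02, -5.48867627e-05]), 'tcp_pos': array([ 0.25954112, -0.51220552,  0.16842273]), 'tool_rot': array([ 9.72650795e-01,  2.32270092e-01, -8.37515803e-05, -1.01418274e-03]), 'force': array([-0.13897707, -0.68926126, -0.0244517 ]), 'torque': array([-0.01005232,  0.00492555,  0.0513139 ]), 'grip_width': 0.09403209508370879} -0.0188
```

View pics/top0.png

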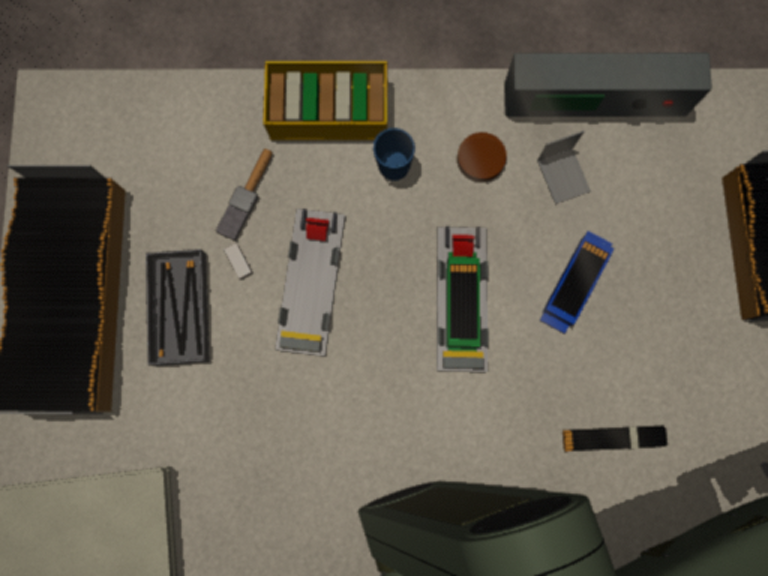

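View pics/scene0.png

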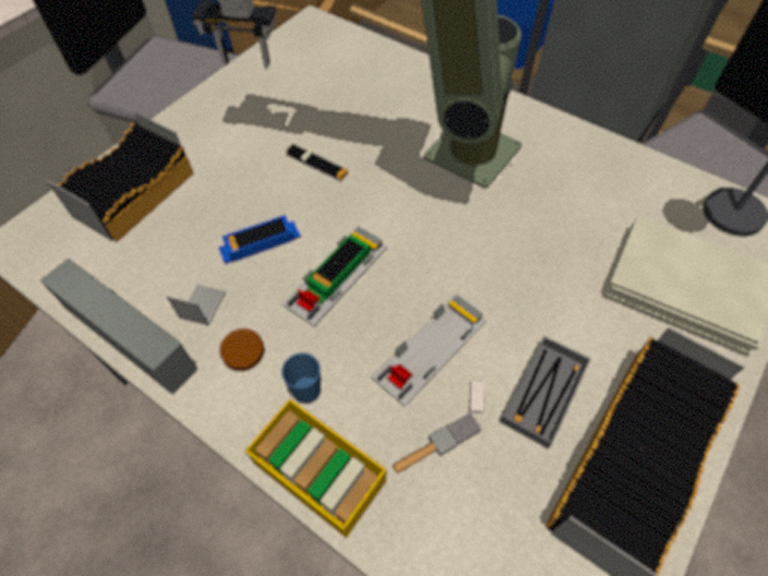

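The top view shows the empty nest at about (310,282), with its latch up (+x) and lip at the bottom. The green-loaded nest is at (462,300) and the blue spare at (578,282), both in viewed pixels. The scene view agrees. Next I'll fit the poses from depth in both views.

```bash
cat > meas.py <<'E'
from h import *
def rect(P):
    r=cv2.minAreaRect(P[:,:2].astype(np.float32)*1000); return np.round(r[0],1),np.round(r[1],1),round(r[2],2)
if __name__=='__main__':
  for n in('scene','top'):
    d=np.load(f'/tmp/{n}.npz');P=d['P'];hsv=cv2.cvtColor(d['img'],cv2.COLOR_RGB2HSV).astype(int);H,S,V=hsv[...,0],hsv[...,1],hsv[...,2]
    X,Y,Z=P[...,0],P[...,1],P[...,2]
    t=(abs(X-.4)<.05)&(abs(Y-.02)<.02); print(n,'table z between nests',np.median(Z[t]))
    def show(name,m):
        q=P[m]
        if len(q)<8: print(name,len(q));return
        print(name,len(q),'med',np.round(np.median(q,0)*1000,1),'min',np.round(np.percentile(q,3,0)*1000,1),'max',np.round(np.percentile(q,97,0)*1000,1),'rect',rect(q))
    # spare: all points above table in its region
    reg=(X>.3)&(X<.6)&(Y<-.12)&(Y>-.40)
    blue=reg&(H>105)&(H<130)&(S>120)
    show('blue',blue)
    b=P[blue].mean(0); near=(np.hypot(X-b[0],Y-b[1])<.11)
    show('spare body top',near&(Z>.025)&(Z<.045)); show('spare tongue',near&(Z>.004)&(Z<.013))
    nest=(X>.25)&(X<.6)&(Y>.04)&(Y<.3)
    red=nest&((H<6)|(H>174))&(S>150)&(V>60); yel=nest&(H>18)&(H<32)&(S>150)
    show('red',red); show('red tab',red&(Z>.045)); show('yellow',yel)
    if red.sum()>5 and yel.sum()>5:
        m=(P[red].mean(0)+P[yel].mean(0))/2
        nr=np.hypot(X-m[0],Y-m[1])<.15
        show('plate',nr&(Z>.006)&(Z<.014)&(Y>.06)); show('plate+',nr&(Z>.006)&(Z<.06)); show('guides',nr&(Z>.024)&(Z<.04))
E
python3 meas.py
```

```text
scene table z between nests -0.0002833310745649076
blue 394 med [ 536.4 -224.4   30.9] min [ 476.6 -286.8    6.2] max [ 596.3 -192.7   37.6] rect (array([ 543.5, -244.2]), array([ 57.3, 159.5]), 60.02)
spare body top 664 med [ 555.  -250.2   33. ] min [ 487.2 -299.2   26.6] max [ 623.1 -200.3   37.9] rect (array([ 553.7, -250.7]), array([ 62.2, 155.5]), 59.87)
spare tongue 156 med [ 541.3 -220.1    6.9] min [ 452.9 -293.5    4.1] max [ 633.8 -166.5   12.5] rect (array([ 544. , -229.7]), array([171.8, 200.6]), 70.99)
red 0
red tab 0
yellow 74 med [450.7 241.1  29.7] min [443.6 209.7  26.2] max [457.9 271.   32.2] rect (array([451. , 239.3]), array([67.4, 13.2]), 83.01)
top table z between nests 0.0007431216039746058
blue 440 med [ 496.7 -219.6   33.8] min [ 468.3 -290.3    5.2] max [ 590.7 -193.1   40.8] rect (array([ 541.9, -243.3]), array([ 56.3, 161.9]), 60.79)
spare body top 1125 med [ 542.9 -244.1   33.9] min [ 482.6 -289.5   27.4] max [ 604.9 -198.9   40. ] rect (array([ 544.4, -245.4]), array([ 57.6, 141.9]), 60.52)
spare tongue 510 med [ 485.1 -209.2    5.5] min [ 413.3 -318.3    4.1] max [ 605.4 -127.5   11.5] rect (array([ 506.7, -223.3]), array([210.2, 206.1]), 52.95)
red 3
red tab 3
yellow 99 med [448.5 236.4  31.6] min [311.3  77.8  26.8] max [ 456.2  271.  1330.4] rect (array([396.8, 166.4]), array([243.7,  36.2]), 54.47)
```

```bash
cat > m2.py <<'E'
from h import *
def rect(P):
    r=cv2.minAreaRect(P[:,:2].astype(np.float32)*1000); return np.round(r[0],1),np.round(r[1],1),round(r[2],2)
for n in('scene','top'):
    d=np.load(f'/tmp/{n}.npz');P=d['P'];hsv=cv2.cvtColor(d['img'],cv2.COLOR_RGB2HSV).astype(int);H,S,V=hsv[...,0],hsv[...,1],hsv[...,2]
    X,Y,Z=P[...,0],P[...,1],P[...,2]
    print(n)
    def show(name,m):
        m=cv2.morphologyEx(m.astype(np.uint8),cv2.MORPH_OPEN,np.ones((2,2),np.uint8))>0
        k,l,st,_=cv2.connectedComponentsWithStats(m.astype(np.uint8))
        if k<2: print(name,'none');return
        q=P[l==1+np.argmax(st[1:,4])]
        print(name,len(q),'med',np.round(np.median(q,0)*1000,1),'mean',np.round(q.mean(0)*1000,1),'zr',np.round(np.percentile(q[:,2],[3,97])*1000,1),'rect',*rect(q))
    nest=(X>.4)&(X<.72)&(Y>.12)&(Y<.33)&(Z<.08)
    show('red',nest&((H<8)|(H>172))&(S>130)); show('red tab',nest&((H<8)|(H>172))&(S>130)&(Z>.048))
    show('yellow top',nest&(H>15)&(H<35)&(S>130))
    show('plate+',nest&(Z>.006)&(Z<.07)); show('plate',nest&(Z>.0065)&(Z<.0135))
    g=nest&(Z>.022)&(Z<.036)&(S<60)
    k,l,st,_=cv2.connectedComponentsWithStats(g.astype(np.uint8))
    for i in range(1,k):
        if st[i,4]>8: print(' grey raised',st[i,4],np.round(P[l==i].mean(0)*1000,1),rect(P[l==i])[1:])
    sp=(X>.4)&(X<.7)&(Y<-.13)&(Y>-.35)&(Z<.08)
    show('spare all',sp&(Z>.005)&(S>0)&(np.hypot(X-.543,Y+.244)<.11))
    show('spare blue',sp&(H>105)&(H<130)&(S>100)&(Z>.003)); show('spare top',sp&(Z>.03)); show('spare>.028',sp&(Z>.026))
E
python3 m2.py
```

```text
scene
red 151 med [654.9 220.4  30.2] mean [651.4 219.8  32.3] zr [12.2 56.7] rect [647.7 219.2] [32.2 38.8] 76.8
red tab 32 med [654.2 219.4  53.9] mean [654.  219.3  51.5] zr [37.2 58. ] rect [653.7 218.3] [10.  28.2] 9.77
yellow top 79 med [451.5 245.9  29.3] mean [451.9 245.2  28.8] zr [23.9 32.1] rect [451.7 243.3] [64. 16.] 87.29
plate+ 2225 med [563.3 232.5  10.5] mean [561.4 232.8  16.8] zr [ 1.2 36.5] rect [750.9 289.8] [663.2 181.3] 16.55
plate 1329 med [550.7 238.3   9.6] mean [552.9 236.7  13.5] zr [-0.3 22.6] rect [756.9 291.6] [650.8 181.3] 16.55
 grey raised 86 [434.9 243.5  29.9] (array([68.9, 16.3]), 82.56)
 grey raised 23 [478.8 196.3  27.9] (array([ 6.7, 29.6]), 88.85)
 grey raised 17 [487.8 275.7  29.5] (array([ 7.1, 32. ]), 82.91)
 grey raised 27 [597.2 181.2  28.7] (array([ 8. , 29.8]), 84.03)
 grey raised 30 [659.1 185.4  25.5] (array([ 6.3, 36.7]), 84.67)
 grey raised 20 [607.4 260.5  29.2] (array([ 7.3, 29.4]), 81.5)
 grey raised 31 [665.1 241.3  25.2] (array([ 6.2, 35.5]), 82.38)
spare all 892 med [ 559.2 -242.4   30.8] mean [ 559.7 -239.8   28.6] zr [ 0.8 3
[... 1242 characters left out ...]

 grey raised 41 [484.8 277.1  29. ] (array([29.9,  9.5]), 0.59)
 grey raised 29 [475.  198.7  29.8] (array([ 9.2, 27.4]), 81.61)
 grey raised 165 [434.4 242.3  31.1] (array([69.8, 16.7]), 82.94)
spare all 1462 med [ 544.9 -248.3   33.1] mean [ 544.  -247.3   35.4] zr [ 0.3 40.2] rect [ 444.5 -141.3] [102.7 502.4] 42.86
spare blue 574 med [ 509.7 -228.6   33.2] mean [ 530.5 -237.4   28.3] zr [-0.1 40.5] rect [ 443.8 -139. ] [100.5 498.1] 42.86
spare top 1047 med [ 547.9 -251.    33.6] mean [ 547.3 -249.5   40.2] zr [ 0.4 40.3] rect [ 443.6 -138.7] [100.3 497.4] 42.84
spare>.028 1244 med [ 548.  -251.6   33.6] mean [ 547.  -249.5   39.9] zr [ 0.4 40.3] rect [ 442.8 -139.5] [102.6 497.4] 42.84
```

```bash
cat > m3.py <<'E'
from h import *
import sys
def spare(P,c0=(.544,-.246),lo=.028,hi=.045,verbose=1):
    X,Y,Z=P[...,0],P[...,1],P[...,2]
    m=(Z>lo)&(Z<hi)&(np.hypot(X-c0[0],Y-c0[1])<.12)
    q=P[m][:,:2]*1000
    r=cv2.minAreaRect(q.astype(np.float32))
    _,e=cv2.PCACompute(q.astype(np.float32),None)[:2]
    a=np.arctan2(e[0,1],e[0,0]); a=(a+np.pi/2)%np.pi-np.pi/2
    u=np.array([np.cos(a),np.sin(a)]);v=np.array([-u[1],u[0]])
    s,t=q@u,q@v
    f=lambda w:np.round(np.percentile(w,[0,1,3,50,97,99,100]),1)
    ls,lt=np.percentile(s,[1,99]),np.percentile(t,[1,99])
    print(len(q),'ang',round(np.degrees(a),2),'L',f(s)-s.mean(),'W',f(t)-t.mean(),'ctr',np.round(u*ls.mean()+v*lt.mean(),1),'rect',r)
for n in('scene','top'):
    P=np.load(f'/tmp/{n}.npz')['P']; print(n)
    spare(P); spare(P,lo=.033,hi=.042); spare(P,lo=.004,hi=.045)
E
python3 m3.py
```

```text
scene
616 ang -29.0 L [-78.94029815 -77.14029815 -74.04029815   0.65970185  72.55970185
  75.35970185  76.75970185] W [-32.26680987 -29.96680987 -27.76680987  -0.36680987  27.93319013
  28.43319013  30.23319013] ctr [ 553.6 -251.4] rect ((553.8990478515625, -250.9356689453125), (62.26814651489258, 156.05862426757812), 60.00770950317383)
331 ang -28.63 L [-79.83178723 -78.33178723 -76.43178723   2.46821277  72.86821277
  75.16821277  75.86821277] W [-30.55462441 -29.95462441 -28.55462441  -1.55462441  28.34537559
  29.14537559  30.04537559] ctr [ 553.9 -251.2] rect ((553.9248046875, -250.44691467285156), (60.3411979675293, 155.73147583007812), 60.804222106933594)
971 ang -28.82 L [-110.29120923  -95.19120923  -89.19120923    1.20879077   84.40879077
   90.20879077  103.60879077] W [-123.23728849  -83.53728849  -34.13728849    3.06271151   24.26271151
   43.76271151   94.36271151] ctr [ 546.  -263.4] rect ((546.4321899414062, -257.1241455078125), (219.77903747558594, 207.5795440673828), 54.63893127441406)
top
1202 ang -29.35 L [-78.27771378 -76.97771378 -74.47771378   0.52228622  74.22
[... 239 characters left out ...]
5411987305)
766 ang -29.48 L [-76.78142852 -75.38142852 -72.98142852  -2.58142852  76.51857148
  78.71857148  80.41857148] W [-28.7886553 -28.0886553 -27.0886553  -0.1886553  26.7113447  27.5113447
  28.0113447] ctr [ 551.1 -248.7] rect ((551.2228393554688, -248.84552001953125), (56.76307678222656, 157.2158660888672), 60.55421447753906)
1951 ang -27.0 L [-1.19884196e+02 -1.04884196e+02 -8.66841956e+01  1.58044344e-02
  9.59158044e+01  1.01215804e+02  1.17215804e+02] W [-119.18759064 -105.68759064  -83.98759064    0.31240936   81.71240936
   99.11240936  115.91240936] ctr [ 542.9 -247.1] rect ((543.477294921875, -245.55889892578125), (235.18283081054688, 230.9510498046875), 46.44304656982422)
```

servo_tool --pt "0.094 0.038 -0.01 0 0" --pt "0.094 0.038 -0.01 0 0" --pt "0.094 0.038 -0.01 0 0" --pt "0.094 0.038 -0.01 0 0" --pt "0.094 0.038 -0.01 0 0" --pt "0.094 0.038 -0.01 0 0" --pt "0.094 0.038 -0.01 0 0" --pt "0.094 0.038 -0.01 0 0"

```text
time_s: 0.77
tcp_pos: [0.4957, -0.3024, 0.1689]
tool_rot: [0.973, 0.232, -0.0, -0.0]
force: [0.0, -1.3, -0.1]
grip_width: 0.0942
```

servo_tool --pt "0.094 0 0 0 0.1226" --pt "0.094 0 0 0 0.1226" --pt "0.094 0 0 0 0.1226" --pt "0.094 0 0 0 0.1226" --pt "0.094 0 0 0 0.1226" --pt "0.094 0 0 0 0.1226" --pt "0.094 0 0 0 0.1226" --pt "0.094 0 0 0 0.1226"

```text
time_s: 1.43
tcp_pos: [0.4944, -0.3039, 0.1687]
tool_rot: [0.967, -0.256, -0.001, -0.0]
force: [0.1, -0.0, -0.6]
grip_width: 0.0941
```

```bash
cat > go.py <<'E'
from h import *
import sys
from scipy.spatial.transform import Rotation as T
def go(x,y,z,yaw):  # mm, deg: tool x-axis yaw wanted; prints tool-axis shifts (mm), turn rad
    o=robot.observe(); R=T.from_quat(o['tool_rot']).as_matrix(); p=np.array(o['tcp_pos'])*1000
    cur=np.degrees(np.arctan2(R[1,0],R[0,0])); d=(cur-yaw+90)%180-90
    print('t',round(o['time_s'],2),'tcp',p.round(1),'yaw',round(cur,2),'tilt',R[2].round(3),'F',np.round(o['force'],1),'M',np.round(o['torque'],2),'grip',round(o['grip_width'],4))
    print('tool shift mm',((np.array([x,y,z])-p)@R).round(1),'turn rad',round(np.radians(d),4), 'q',np.round(o['qpos'],2))
if __name__=='__main__': go(*map(float,sys.argv[1:]))
E
python3 go.py 552.3 -250.1 168 -29.3
python3 - <<'E'
from h import *
c=cam('scene'); save(c,'a.png',(60,240,100,340),2.5)
E
```

```text
t 1.43 tcp [ 494.4 -303.9  168.7] yaw -29.68 tilt [-0.001 -0.    -1.   ] F [ 0.1 -0.  -0.6] M [0.01 0.05 0.02] grip 0.0941
tool shift mm [ 23.6 -75.3   0.7] turn rad -0.0066 q [-0.7   0.22  1.53  0.    1.4   1.39]
```

servo_tool --pt "0.094 0.0118 -0.0377 0 -0.0066" --pt "0.094 0.0118 -0.0376 0 0" --pt "0.094 0 0 0.02 0" --pt "0.094 0 0 0.03 0" --pt "0.094 0 0 0.03 0" --pt "0.094 0 0 0.02 0" --pt "0.094 0 0 0 0" --pt "0.094 0 0 0 0"

```text
time_s: 2.15
tcp_pos: [0.5508, -0.2491, 0.0678]
tool_rot: [0.968, -0.249, -0.002, -0.001]
force: [0.7, 0.5, -0.3]
grip_width: 0.0935
```

```bash
python3 go.py 552.3 -250.1 8 -29.3
python3 - <<'E'
from h import *
c=cam('scene'); save(c,'b.png',(60,240,100,340),2.5)
E
```

```text
t 2.15 tcp [ 550.8 -249.1   67.8] yaw -28.87 tilt [-0.004 -0.    -1.   ] F [ 0.7  0.5 -0.3] M [ 0.08 -0.   -0.01] grip 0.0935
tool shift mm [ 2.1  0.2 59.8] turn rad 0.0076 q [-0.57  0.37  1.56 -0.    1.22  1.51]
```

View pics/b.png

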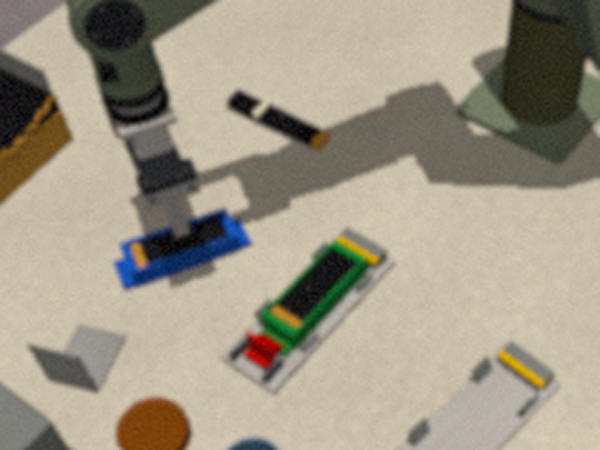

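The fingers straddle the blue cassette at mid-length, around (180,240) in the crop. I'll go down and close.

servo_tool --pt "0.094 0.002 0 0.02 0.008" --pt "0.094 0 0 0.02 0" --pt "0.094 0 0 0.014 0" --pt "0.094 0 0 0.006 0" --pt "0.094 0 0 0 0" --pt "0.05 0 0 0 0" --pt "0.05 0 0 0 0" --pt "0.05 0 0 0 0"

```text
time_s: 2.87
tcp_pos: [0.5552, -0.2518, 0.0113]
tool_rot: [0.967, -0.254, 0.002, 0.001]
force: [-0.5, 0.2, -0.2]
grip_width: 0.0775
```

servo_tool --pt "0.05 0 0 0 0" --pt "0.05 0 0 0 0" --pt "0.05 0 0 0 0" --pt "0.05 0 0 0 0" --pt "0.05 0 0 -0.01 0" --pt "0.05 0 0 -0.03 0" --pt "0.05 0 0 -0.04 0" --pt "0.05 0 0 -0.04 0"

```text
time_s: 3.53
tcp_pos: [0.5527, -0.2502, 0.13]
tool_rot: [0.967, -0.254, -0.002, -0.0]
force: [0.2, -0.0, -0.3]
grip_width: 0.0501
```

```bash
python3 go.py 552.3 -250.1 130 -7.24
```

```text
t 3.53 tcp [ 552.7 -250.2  130. ] yaw -29.42 tilt [-0.003 -0.    -1.   ] F [ 0.2 -0.  -0.3] M [ 0.03 -0.01 -0.01] grip 0.0501
tool shift mm [-0.4  0.1  0. ] turn rad -0.3871 q [-0.57  0.31  1.5   0.    1.34  1.52]
```

The grip reads 50 mm at 130 mm height with no load, so the fingers probably closed too late and the cassette was left behind. I'll check.

```bash
python3 - <<'E'
from h import *
for n in('scene','top'):
    c=cam(n); np.savez('/tmp/'+n,P=cloud(c),img=c['img'])
    save(c,n+'c.png',(60,240,100,340) if n=='scene' else (120,260,260,460),2.5)
E
python3 m3.py
```

```text
scene
620 ang -29.87 L [-78.23240345 -76.73240345 -73.43240345   0.26759655  72.56759655
  75.76759655  77.46759655] W [-31.433187 -29.533187 -27.833187   0.966813  27.866813  28.766813
  30.166813] ctr [ 554.  -250.7] rect ((553.8704833984375, -250.86215209960938), (61.20988082885742, 155.70504760742188), 60.4378662109375)
313 ang -29.35 L [-77.03862849 -76.23862849 -73.73862849  -1.43862849  75.16137151
  77.56137151  78.66137151] W [-30.40151141 -29.50151141 -27.80151141  -0.70151141  28.19848859
  29.59848859  30.39848859] ctr [ 553.8 -250.6] rect ((553.8597412109375, -250.54220581054688), (60.4976692199707, 155.614990234375), 60.935848236083984)
964 ang -30.09 L [-129.35243716  -95.15243716  -90.05243716    0.84756284   85.74756284
   90.64756284   99.64756284] W [-113.55054699  -81.25054699  -33.85054699    2.14945301   23.84945301
   55.54945301  105.84945301] ctr [ 549.2 -256.5] rect ((550.1473388671875, -244.39927673339844), (214.6896209716797, 230.14540100097656), 35.66496276855469)
top
501 ang -23.03 L [-57.97494773 -56.97494773 -55.07494773  -6.27494773  72.52505227
  82.
[... 211 characters left out ...]
.3365020751953), 60.9284782409668)
304 ang -22.27 L [-55.89276248 -54.99276248 -53.19276248  -7.89276248  76.60723752
  97.50723752 101.90723752] W [-24.90130839 -21.90130839 -19.60130839   1.39869161  16.09869161
  17.59869161  19.09869161] ctr [ 556.2 -234.8] rect ((554.1337890625, -242.2593994140625), (42.01566696166992, 156.37503051757812), 61.055233001708984)
911 ang -16.71 L [-99.72820943 -82.72820943 -69.32820943  -7.02820943  91.67179057
 101.67179057 122.17179057] W [-92.80909459 -32.70909459 -29.30909459  -6.70909459  67.29090541
  79.69090541  89.59090541] ctr [ 554.9 -194. ] rect ((566.5542602539062, -205.1490478515625), (145.94357299804688, 218.41104125976562), 50.9258918762207)
```

View pics/scenec.png

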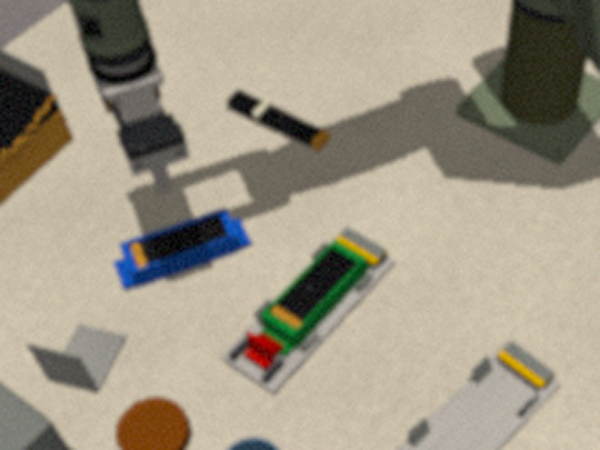

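The cassette stands unmoved. I'll open, go down again and give the fingers longer to close.

servo_tool --pt "0.094 0 0 0 0" --pt "0.094 0 0 0 0" --pt "0.094 0 0 0 0" --pt "0.094 0 0 0 0" --pt "0.094 0 0 0 0" --pt "0.094 0 0 0.02 0" --pt "0.094 0 0 0.02 0" --pt "0.094 0 0 0.02 0"

```text
time_s: 4.3
tcp_pos: [0.5537, -0.2508, 0.0683]
tool_rot: [0.967, -0.254, -0.0, -0.0]
force: [-0.8, 0.2, -0.2]
grip_width: 0.0936
```

servo_tool --pt "0.094 0 0 0.02 0" --pt "0.094 0 0 0.02 0" --pt "0.094 0 0 0.014 0" --pt "0.094 0 0 0.008 0" --pt "0.094 0 0 0 0" --pt "0.094 0 0 0 0" --pt "0.05 0 0 0 0" --pt "0.05 0 0 0 0"

```text
time_s: 4.97
tcp_pos: [0.555, -0.2517, 0.0089]
tool_rot: [0.967, -0.254, 0.001, 0.0]
force: [1.3, -0.7, 0.3]
grip_width: 0.0839
```

servo_tool --pt "0.05 0 0 0 0" --pt "0.05 0 0 0 0" --pt "0.05 0 0 0 0" --pt "0.05 0 0 0 0" --pt "0.05 0 0 0 0" --pt "0.05 0 0 0 0" --pt "0.05 0 0 0 0" --pt "0.05 0 0 0 0"

```text
time_s: 5.63
tcp_pos: [0.5538, -0.2509, 0.0074]
tool_rot: [0.967, -0.254, -0.0, -0.0]
force: [0.5, 0.3, -0.3]
grip_width: 0.0501
```

```bash
python3 go.py 552.3 -250.1 8 -29.3
```

```text
t 5.63 tcp [ 553.8 -250.9    7.4] yaw -29.42 tilt [-0. -0. -1.] F [ 0.5  0.3 -0.3] M [-0.03  0.04 -0.04] grip 0.0501
tool shift mm [-1.7  0.  -0.6] turn rad -0.002 q [-0.57  0.45  1.59  0.    1.11  1.52]
```

It stopped exactly at the commanded 50 mm, so the gripped width may be narrower at the middle. I'll command it further shut.

servo_tool --pt "0.02 0 0 0 0" --pt "0.02 0 0 0 0" --pt "0.02 0 0 0 0" --pt "0.02 0 0 0 0" --pt "0.02 0 0 0 0" --pt "0.02 0 0 0 0" --pt "0.02 0 0 0 0" --pt "0.02 0 0 0 0"

```text
time_s: 6.3
tcp_pos: [0.5539, -0.251, 0.0075]
tool_rot: [0.967, -0.254, 0.0, 0.0]
force: [-0.6, -0.2, 0.4]
grip_width: 0.0199
```

```bash
python3 - <<'E'
from h import *
c=cam('scene'); np.savez('/tmp/scene',P=cloud(c),img=c['img'])
save(c,'d.png',(130,190,130,220),6)
E
python3 m3.py | head -3; python3 go.py 552.3 -250.1 8 -29.3
```

```text
scene
499 ang -30.17 L [-80.24423862 -79.04423862 -76.04423862   5.65576138  71.75576138
  74.05576138  75.75576138] W [-38.4585786 -33.3585786 -30.4585786   1.5414214  24.7414214  26.2414214
t 6.35 tcp [ 553.9 -250.9    7.4] yaw -29.42 tilt [-0. -0. -1.] F [-0.1 -0.7 -0.6] M [ 0.11 -0.03 -0.  ] grip 0.0199
tool shift mm [-1.8  0.1 -0.6] turn rad -0.002 q [-0.57  0.45  1.59  0.    1.11  1.52]
```

View pics/d.png

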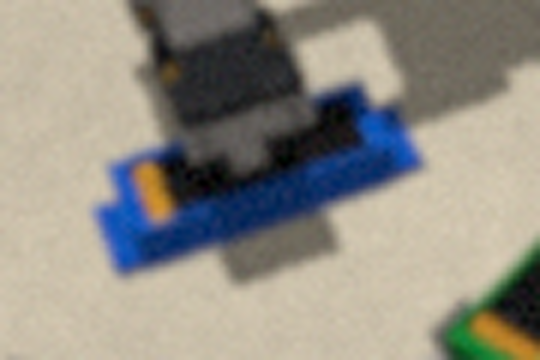

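The shut fingers seem to be over the pencils, with the near blue wall unobstructed. That contradicts a TCP z of 7 mm, so I'll compare depth and projection.

```bash
python3 - <<'E'
from h import *
o=robot.observe(); print(o['tcp_pos'],o['grip_width'])
for n in('scene','top'):
    c=cam(n);P=cloud(c)
    for dz in(0,.02,.04,.08,.12,.16):
        p=c['R'].T@(np.array(o['tcp_pos'])+[0,0,dz]-c['eye']); u=c['cx']+c['fx']*p[0]/-p[2]; v=c['cy']-c['fy']*p[1]/-p[2]
        print(n,dz,round(u),round(v),'depth pred',round(-p[2],3),'seen',c['z_map'][round(v),round(u)],P[round(v),round(u)].round(3))
    save(c,n+'e.png',(90,200,120,230) if n=='scene' else (90,240,280,470),5 if n=='scene' else 3)
    np.savez('/tmp/'+n,P=P,img=c['img'])
    if n=='scene':
        # height map along cassette cross section through mid-length
        a=np.radians(-29.4);U=np.array([np.cos(a),np.sin(a)]);W=np.array([-U[1],U[0]])
        d=(P[...,:2]-o['tcp_pos'][:2]);s,t=d@U,d@W
        for k in range(-60,61,6):
            m=(abs(s)<.008)&(abs(t-k/1000)<.003); print(k,np.round(np.sort(P[...,2][m])*1000,0))
E
```

```text
[ 0.55387376 -0.25092547  0.00743176] 0.019898460868921435
scene 0 172 161 depth pred 1.34 seen 1.3131802 [ 0.565 -0.238  0.029]
scene 0.02 171 157 depth pred 1.324 seen 1.2891223 [ 0.566 -0.234  0.055]
scene 0.04 170 154 depth pred 1.307 seen 1.1859779 [ 0.6   -0.185  0.141]
scene 0.08 168 146 depth pred 1.274 seen 1.149678 [ 0.601 -0.181  0.183]
scene 0.12 166 138 depth pred 1.24 seen 1.165892 [ 0.582 -0.207  0.184]
scene 0.16 163 130 depth pred 1.207 seen 1.150843 [ 0.577 -0.217  0.209]
-60 []
-54 [428. 430. 432. 435.]
-48 [426. 430. 430. 430. 431. 431. 435. 435. 435.]
-42 [422. 422. 423. 423. 423. 424. 425. 426. 427. 428. 429. 430. 430. 430.
 430. 430. 431. 433. 434. 434. 434. 435. 436.]
-36 [422. 422. 423. 423. 423. 423. 424. 426. 426. 428. 431. 432.]
-30 [422. 422. 423. 424. 424. 424. 425. 425. 425.]
-24 [422. 422. 423. 424. 424. 425. 427.]
-18 [422. 424. 424. 424. 425. 425. 425. 426.]
-12 [421. 422. 423. 423. 424. 424. 425. 425.]
-6 [423. 423. 424. 424. 424. 425. 425. 426.]
0 [421. 423. 424. 424. 424. 425. 425. 425. 425. 425. 426.]
6 [ 31.  31.  35. 423. 423. 424. 424. 424. 42
[... 2639 characters left out ...]
399. 400.
 401. 401. 401. 403. 404. 404. 404. 404. 405. 405. 406. 406. 406. 406.
 407. 409. 409. 410. 410. 411. 411. 412. 412. 413. 413. 414. 414. 415.
 415. 416. 416. 416. 417. 417. 418. 419. 419. 420. 420. 422. 422. 422.
 424. 426. 427. 429. 431. 434. 435. 437. 439.]
top 0 384 187 depth pred 1.342 seen 0.8516848 [ 0.464 -0.13   0.49 ]
top 0.02 386 185 depth pred 1.322 seen 0.8551711 [ 0.469 -0.135  0.488]
top 0.04 388 184 depth pred 1.302 seen 0.8521511 [ 0.47  -0.137  0.491]
top 0.08 392 181 depth pred 1.263 seen 0.85323864 [ 0.475 -0.144  0.49 ]
top 0.12 396 178 depth pred 1.223 seen 0.85705936 [ 0.481 -0.152  0.488]
top 0.16 401 174 depth pred 1.184 seen 1.0725968 [ 0.532 -0.221  0.277]
```

View pics/scenee.png

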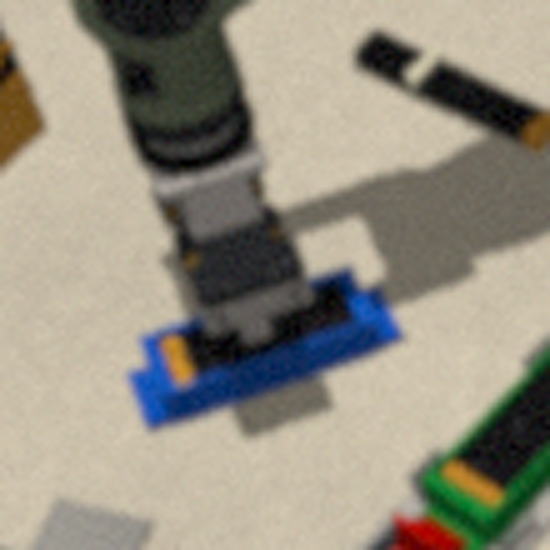

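Depth shows the near finger only down to about z = 52 mm, not 7. I'll lift and check the fingertip height against the reported TCP.

servo_tool --pt "0.094 0 0 -0.01 0" --pt "0.094 0 0 -0.02 0" --pt "0.094 0 0 -0.03 0" --pt "0.094 0 0 -0.03 0" --pt "0.094 0 0 -0.03 0" --pt "0.094 0 0 -0.03 0" --pt "0.094 0 0 0 0" --pt "0.094 0 0 0 0"

```text
time_s: 7.12
tcp_pos: [0.5558, -0.2521, 0.161]
tool_rot: [0.967, -0.254, 0.003, 0.001]
force: [-0.1, -0.7, -0.6]
grip_width: 0.0699
```

```bash
python3 - <<'E'
from h import *
o=robot.observe(); p=np.array(o['tcp_pos']);print(p,o['grip_width'])
c=cam('scene');P=cloud(c);np.savez('/tmp/scene',P=P,img=c['img'])
a=np.radians(-29.4);U=np.array([np.cos(a),np.sin(a)]);W=np.array([-U[1],U[0]])
d=P[...,:2]-p[:2];s,t=d@U,d@W;Z=P[...,2]
for z in range(60,330,10):
    m=(abs(Z-z/1000)<.005)&(abs(s)<.12)&(abs(t)<.12)
    if m.sum(): print(z,m.sum(),'s',np.round(np.percentile(s[m],[2,98])*1000),'t hist',np.histogram(t[m]*1000,np.arange(-120,121,20))[0])
save(c,'f.png',(90,200,120,230),5)
E
python3 m3.py|head -2
```

```text
[ 0.55575459 -0.25211123  0.16102675] 0.069930470476322
210 15 s [-7. 11.] t hist [ 0  0  0  0  0  0  0  1 14  0  0  0]
220 14 s [-5. 11.] t hist [ 0  0  0  0  0  0  0  0 14  0  0  0]
230 19 s [-7. 11.] t hist [ 0  0  0  0  0  0  0  0 19  0  0  0]
240 14 s [-7. 11.] t hist [ 0  0  0  0  0  0  0  0 14  0  0  0]
250 19 s [-6. 11.] t hist [ 0  0  0  0  0  0  0  0 19  0  0  0]
260 10 s [-7. 10.] t hist [ 0  0  0  0  0  0  0  0 10  0  0  0]
270 1 s [7. 7.] t hist [0 0 0 0 0 0 0 0 1 0 0 0]
290 5 s [-25.  26.] t hist [0 0 0 0 0 0 0 0 0 5 0 0]
300 67 s [-31.  35.] t hist [ 0  0  2  1  3  0  0  0  0 22 39  0]
310 102 s [-31.  34.] t hist [ 0  0  4  0 16 14 14  5  1 20 28  0]
320 64 s [-31.  35.] t hist [ 0  1  1  4  3  1  0  5  3  0 46  0]
scene
604 ang -29.11 L [-79.74129996 -77.74129996 -74.84129996   1.15870004  71.95870004
```

View pics/f.png

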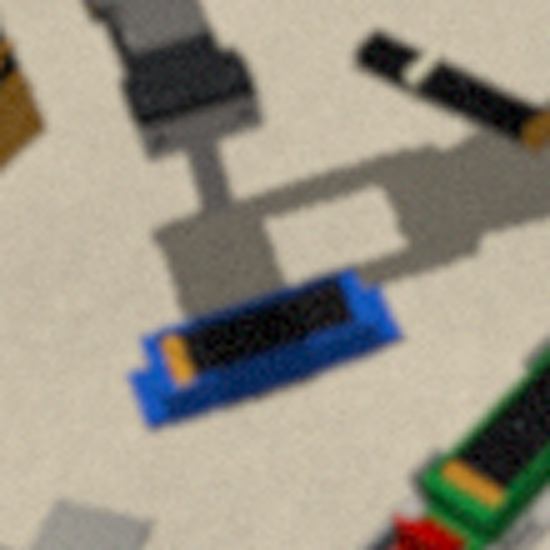

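The visible fingertips end at z ≈ 205 mm while the reported TCP is 161 mm. The gripper body is also about 40 mm higher than the text implies. So the true tips are some 44 mm above the reported TCP, which explains the empty grasps. I'll measure this offset now that the jaws are open.

servo_tool --pt "0.094 0 0 0 0" --pt "0.094 0 0 0.02 0" --pt "0.094 0 0 0.02 0" --pt "0.094 0 0 0.02 0" --pt "0.094 0 0 0.01 0" --pt "0.094 0 0 0 0" --pt "0.094 0 0 0 0" --pt "0.094 0 0 0 0"

```text
time_s: 7.83
tcp_pos: [0.5544, -0.2513, 0.088]
tool_rot: [0.967, -0.254, 0.0, 0.0]
force: [0.7, 0.6, -0.2]
grip_width: 0.0938
```

```bash
cat > tip.py <<'E'
from h import *
o=robot.observe(); p=np.array(o['tcp_pos']);print(p.round(4),o['grip_width'],np.round(o['force'],1))
from scipy.spatial.transform import Rotation as T
R=T.from_quat(o['tool_rot']).as_matrix(); U,W=R[:2,0],-R[:2,1]
if W[1]<0: W=-W
c=cam('scene');P=cloud(c);np.savez('/tmp/scene',P=P,img=c['img'])
d=P[...,:2]-p[:2];s,t=d@U,d@W;Z=P[...,2]
m=(Z>p[2]-.02)&(Z>.03)&(Z<p[2]+.11)&(abs(s)<.03)&(abs(abs(t)-.053)<.03)
for g,n in((m&(t>0),'near'),(m&(t<0),'far')):
    if g.sum()>4: print(n,g.sum(),'s',np.percentile(s[g]*1000,[2,50,98]).round(1),'t',np.percentile(t[g]*1000,[5,50,95]).round(1),'z lowest',np.sort(Z[g]*1000)[:12].round(1),'tip-TCP',round((np.percentile(Z[g],3)-p[2])*1000,1))
E
python3 tip.py
```

```text
[ 0.5544 -0.2513  0.088 ] 0.09382753598186956 [ 0.7  0.6 -0.2]
near 94 s [-6.8  2.6 11.8] t [55.7 59.6 61.9] z lowest [132.  132.3 132.4 133.4 134.1 136.4 137.  137.2 138.8 139.1 139.3 139.8] tip-TCP 45.1
```

servo_tool --pt "0.094 -0.003 0 0.02 0" --pt "0.094 0 0 0.025 0" --pt "0.094 0 0 0.025 0" --pt "0.094 0 0 0.02 0" --pt "0.094 0 0 0.015 0" --pt "0.094 0 0 0.005 0" --pt "0.094 0 0 0 0" --pt "0.094 0 0 0 0"

```text
time_s: 8.55
tcp_pos: [0.5524, -0.2502, -0.0212]
tool_rot: [0.967, -0.254, 0.001, 0.0]
force: [0.0, -0.3, 0.1]
grip_width: 0.0942
```

```bash
sed -i 's/(Z>.03)/(Z>.008)/' tip.py; python3 tip.py
```

```text
[ 0.5524 -0.2502 -0.0212] 0.0941968922775635 [ 0.  -0.3  0.1]
near 140 s [-28.3   2.9  27.9] t [24.9 49.2 62.5] z lowest [ 8.1  8.5  9.   9.   9.6  9.7 10.1 10.5 11.  11.4 12.  12.1] tip-TCP 30.8
```

A reading of −21 mm with no contact force confirms the offset. I'll go down 14 mm more, to a true tip height of about 8–9 mm, and close.

servo_tool --pt "0.094 0 0 0.008 0" --pt "0.094 0 0 0.006 0" --pt "0.03 0 0 0 0" --pt "0.03 0 0 0 0" --pt "0.03 0 0 0 0" --pt "0.03 0 0 0 0" --pt "0.03 0 0 0 0" --pt "0.03 0 0 0 0"

```text
time_s: 9.27
tcp_pos: [0.552, -0.2501, -0.0357]
tool_rot: [0.967, -0.254, 0.001, 0.0]
force: [-1.0, -2.4, 5.3]
grip_width: 0.0574
```

servo_tool --pt "0.03 0 0 0 0" --pt "0.03 0 0 0 0" --pt "0.03 0 0 0 0" --pt "0.03 0 0 0 0" --pt "0.03 0 0 0 0" --pt "0.03 0 0 0 0" --pt "0.03 0 0 -0.005 0" --pt "0.03 0 0 -0.005 0"

```text
time_s: 9.93
tcp_pos: [0.5489, -0.248, -0.0284]
tool_rot: [0.967, -0.254, -0.002, -0.001]
force: [0.4, -0.1, -5.1]
grip_width: 0.0554
```

```bash
python3 go.py 541.3 229.4 100 -7.24
```

```text
t 9.93 tcp [ 548.9 -248.   -28.4] yaw -29.41 tilt [-0.005 -0.    -1.   ] F [ 0.4 -0.1 -5.1] M [ 0.1   0.01 -0.05] grip 0.0554
tool shift mm [-241.8 -412.2 -127. ] turn rad -0.387 q [-0.57  0.49  1.61 -0.    1.04  1.52]
```

Gripped at 55.4 mm with about 0.5 kg of load. I'll lift and carry it over to the nest.

servo_tool --pt "0.03 0 0 -0.02 0" --pt "0.03 0 0 -0.03 0" --pt "0.03 0 0 -0.03 0" --pt "0.03 0 0 -0.03 0" --pt "0.03 -0.01 -0.015 0 0" --pt "0.03 -0.015 -0.028 0 0" --pt "0.03 -0.018 -0.032 0 0" --pt "0.03 -0.018 -0.032 0 0"

```text
time_s: 10.6
tcp_pos: [0.5486, -0.1242, 0.0816]
tool_rot: [0.967, -0.255, -0.002, -0.0]
force: [0.9, 0.6, -5.3]
grip_width: 0.0554
```

servo_tool --pt "0.03 -0.019 -0.034 0 0" --pt "0.03 -0.019 -0.034 0 0" --pt "0.03 -0.019 -0.034 0 0" --pt "0.03 -0.019 -0.034 0 0" --pt "0.03 -0.019 -0.034 0 0" --pt "0.03 -0.019 -0.034 0 0" --pt "0.03 -0.019 -0.034 0 0" --pt "0.03 -0.015 -0.025 0 0"

```text
time_s: 11.27
tcp_pos: [0.5481, 0.1789, 0.0814]
tool_rot: [0.967, -0.253, -0.002, 0.0]
force: [0.4, -0.8, -4.8]
grip_width: 0.0557
```

servo_tool --pt "0.03 0 0 0 -0.07" --pt "0.03 0 0 0 -0.08" --pt "0.03 0 0 0 -0.09" --pt "0.03 0 0 0 -0.08" --pt "0.03 0 0 0 -0.067" --pt "0.03 0 0 0 0" --pt "0.03 0 0 0 0" --pt "0.03 0 0 0 0"

```text
time_s: 11.93
tcp_pos: [0.5497, 0.1755, 0.0824]
tool_rot: [0.998, -0.064, -0.001, 0.0]
force: [-0.5, -1.2, -4.9]
grip_width: 0.0561
```

```bash
python3 go.py 561.1 226.9 72 -7.24
```

```text
t 11.93 tcp [549.7 175.5  82.4] yaw -7.32 tilt [-0.002  0.001 -1.   ] F [-0.5 -1.2 -4.9] M [-0.03  0.01 -0.01] grip 0.0561
tool shift mm [  4.8 -52.4  10.3] turn rad -0.0013 q [0.16 0.3  1.62 0.   1.23 1.86]
```

servo_tool --pt "0.03 0.002 -0.02 0 0" --pt "0.03 0.002 -0.022 0 0" --pt "0.03 0.001 -0.01 0 0" --pt "0.03 0 0 0.013 0" --pt "0.03 0 0 0.015 0" --pt "0.03 0 0 0.01 0" --pt "0.03 0 0 0 0" --pt "0.03 0 0 0 0"

```text
time_s: 12.6
tcp_pos: [0.5609, 0.2253, 0.0437]
tool_rot: [0.998, -0.064, -0.002, 0.001]
force: [0.6, 0.2, -4.4]
grip_width: 0.0557
```

```bash
cat > nest.py <<'E'
from h import *
import sys
# coordinates in nest frame (seat estimate per camera), mm, z over table minus 10
SE={'scene':(542.8,228.4),'top':(539.8,230.3)}
a=np.radians(-7.24);U=np.array([np.cos(a),np.sin(a)]);W=np.array([-U[1],U[0]])
def nf(P,n): d=P[...,:2]*1000-SE[n]; return np.stack([d@U,d@W,P[...,2]*1000-10],-1)
if __name__=='__main__':
  for n in('scene','top'):
    c=cam(n);P=cloud(c);N=nf(P,n);hsv=cv2.cvtColor(c['img'],cv2.COLOR_RGB2HSV).astype(int)
    m=(hsv[...,0]>105)&(hsv[...,0]<130)&(hsv[...,1]>100)&(abs(N[...,0])<150)&(abs(N[...,1])<60)&(N[...,2]>0)&(N[...,2]<200)
    q=N[m]; 
    if len(q)<20: print(n,'few',len(q)); continue
    print(n,len(q),'x',np.percentile(q[:,0],[0,1,3,97,99,100]).round(1),'y',np.percentile(q[:,1],[1,3,50,97,99]).round(1))
    for k in range(-100,130,10):
        g=q[(abs(q[:,0]-k)<5)]
        if len(g)>3: print('  x',k,len(g),'z',np.percentile(g[:,2],[3,50,97]).round(0),'y',np.percentile(g[:,1],[3,97]).round(0))
    if len(sys.argv)>1 and n==sys.argv[2]: save(c,sys.argv[1],(170,290,220,360),5)
E
python3 nest.py n1.png scene; python3 go.py 561.1 226.9 39 -7.24
```

```text
scene 438 x [ -3.5  12.9  19.8 112.2 113.3 114.4] y [-29.  -27.7   3.3  27.1  27.5]
  x 0 4 z [ 97. 102. 105.] y [-25. -22.]
  x 20 19 z [100. 103. 112.] y [-30.  20.]
  x 30 28 z [ 85. 103. 107.] y [-28.  27.]
  x 40 35 z [ 82. 102. 107.] y [-27.  27.]
  x 50 37 z [ 81. 102. 183.] y [-28.  41.]
  x 60 35 z [ 85. 103. 106.] y [-28.  27.]
  x 70 20 z [ 79. 101. 107.] y [-27.  27.]
  x 80 15 z [ 81. 100. 108.] y [-27.  27.]
  x 90 64 z [ 86. 104. 107.] y [-26.  27.]
  x 100 122 z [ 74.  85. 107.] y [-23.  26.]
  x 110 57 z [73. 77. 80.] y [-23.  22.]
top 44 x [-18.9 -18.8 -18.4 114.9 115.4 115.8] y [-28.1 -28.   23.5  27.1  28.1]
  x -20 5 z [100. 105. 108.] y [24. 28.]
  x -10 8 z [104. 107. 112.] y [23. 27.]
  x 0 14 z [ 98. 107. 156.] y [-28.  26.]
  x 90 4 z [ 89.  93. 100.] y [-28. -28.]
  x 110 7 z [75. 80. 82.] y [-24. -21.]
t 12.7 tcp [562.9 226.   45.8] yaw -7.28 tilt [ 0.001 -0.    -1.   ] F [-0.2  0.4 -5.4] M [-0.01 -0.04 -0.02] grip 0.0557
tool shift mm [-1.9 -0.7  6.8] turn rad -0.0007 q [ 0.24  0.4   1.57 -0.    1.18  1.94]
```

View pics/n1.png

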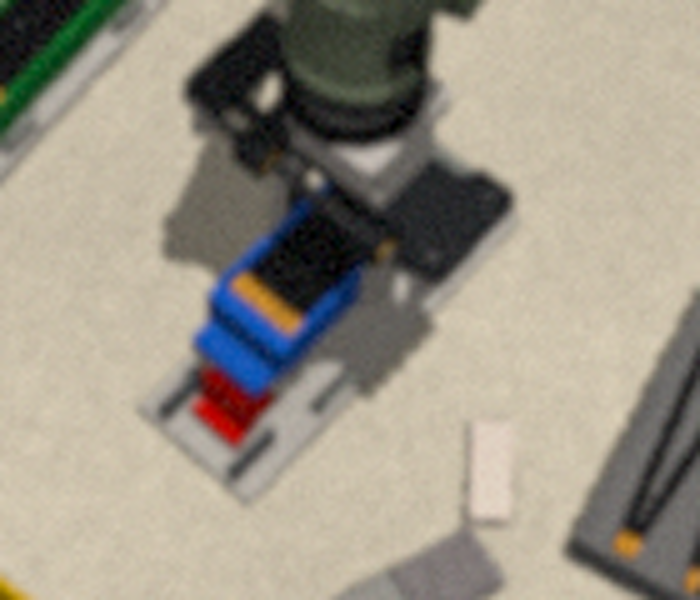

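The cassette is level over the nest, with its latch-end tongue above the red tab at (225,385). The numbers put the tongue tip at x ≈ 114, y ≈ 0 and the underside about 69 mm over the floor. I'll lower it so the tab tilts it in the pads.

servo_tool --pt "0.03 0 0 0.008 0" --pt "0.03 0 0 0.008 0" --pt "0.03 0 0 0.006 0" --pt "0.03 0 0 0.005 0" --pt "0.03 0 0 0.004 0" --pt "0.03 0 0 0.003 0" --pt "0.03 0 0 0 0" --pt "0.03 0 0 0 0"

```text
time_s: 13.37
tcp_pos: [0.5626, 0.2265, 0.0113]
tool_rot: [0.998, -0.063, 0.0, -0.0]
force: [-0.1, -0.0, -5.0]
grip_width: 0.0558
```

```bash
python3 nest.py; python3 go.py 561.1 226.9 4 -7.24
```

```text
scene 430 x [ -1.3  14.8  23.1 115.6 116.5 117.5] y [-27.6 -26.    6.5  28.4  28.9]
  x 0 4 z [67. 68. 73.] y [-24. -10.]
  x 20 13 z [67. 72. 79.] y [-28.  11.]
  x 30 27 z [62. 71. 75.] y [-27.  28.]
  x 40 30 z [ 47.  73. 167.] y [-27.  28.]
  x 50 37 z [ 46.  73. 146.] y [-25.  29.]
  x 60 32 z [48. 75. 85.] y [-27.  30.]
  x 70 22 z [54. 75. 80.] y [-26.  29.]
  x 80 14 z [53. 76. 79.] y [-26.  28.]
  x 90 64 z [53. 80. 83.] y [-24.  28.]
  x 100 118 z [51. 65. 82.] y [-22.  27.]
  x 110 53 z [51. 54. 57.] y [-21.  24.]
  x 120 15 z [49. 53. 58.] y [-18.  20.]
top 29 x [ -9.8  -9.7  -9.3 116.7 116.7 116.8] y [-26.9 -26.9  24.7  27.9  27.9]
  x -10 5 z [66. 70. 73.] y [24. 27.]
  x 0 10 z [63. 70. 74.] y [24. 28.]
  x 110 6 z [51. 54. 58.] y [-24. -21.]
t 13.47 tcp [563.2 226.5  11.3] yaw -7.24 tilt [ 0.001 -0.    -1.   ] F [ 1.4 -0.3 -4.3] M [ 0.05  0.01 -0.06] grip 0.0557
tool shift mm [-2.1 -0.2  7.3] turn rad 0.0 q [ 0.24  0.44  1.59 -0.    1.11  1.94]
```

It tilts about 8° with hardly any force. I'll go 10 mm lower.

servo_tool --pt "0.03 0 0 0.003 0" --pt "0.03 0 0 0.003 0" --pt "0.03 0 0 0.002 0" --pt "0.03 0 0 0.002 0" --pt "0.03 0 0 0 0" --pt "0.03 0 0 0 0" --pt "0.03 0 0 0 0" --pt "0.03 0 0 0 0"

```text
time_s: 14.13
tcp_pos: [0.5625, 0.2265, 0.0014]
tool_rot: [0.998, -0.063, 0.0, -0.0]
force: [-2.2, 0.8, -0.3]
grip_width: 0.0557
```

```bash
python3 nest.py n2.png top; python3 go.py 561.1 226.9 4 -7.24
```

```text
scene 424 x [ -1.   14.3  26.  115.8 116.6 117.2] y [-27.6 -26.2   6.2  28.2  28.4]
  x 0 4 z [57. 58. 58.] y [-27. -21.]
  x 20 7 z [59. 61. 67.] y [-30.  -4.]
  x 30 22 z [51. 63. 97.] y [-34.  28.]
  x 40 29 z [45. 63. 84.] y [-25.  28.]
  x 50 39 z [ 40.  66. 161.] y [-26.  28.]
  x 60 27 z [48. 70. 73.] y [-26.  28.]
  x 70 18 z [47. 71. 76.] y [-28.  28.]
  x 80 24 z [47. 74. 80.] y [-26.  28.]
  x 90 78 z [59. 78. 82.] y [-23.  28.]
  x 100 104 z [49. 59. 77.] y [-21.  28.]
  x 110 52 z [50. 54. 57.] y [-21.  24.]
  x 120 19 z [49. 55. 59.] y [-17.  23.]
top 22 x [ -7.1  -6.9  -6.4 115.3 116.  116.4] y [-26.6 -25.   24.2  27.7  27.8]
  x 0 8 z [54. 58. 62.] y [24. 28.]
  x 110 6 z [50. 53. 57.] y [-24. -21.]
t 14.23 tcp [562.5 226.5   1.3] yaw -7.24 tilt [ 0. -0. -1.] F [-2.4  0.8 -0.5] M [ 0.08  0.12 -0.02] grip 0.0559
tool shift mm [-1.4 -0.2 -2.7] turn rad -0.0 q [0.24 0.45 1.59 0.   1.09 1.94]
```

View pics/n2.png

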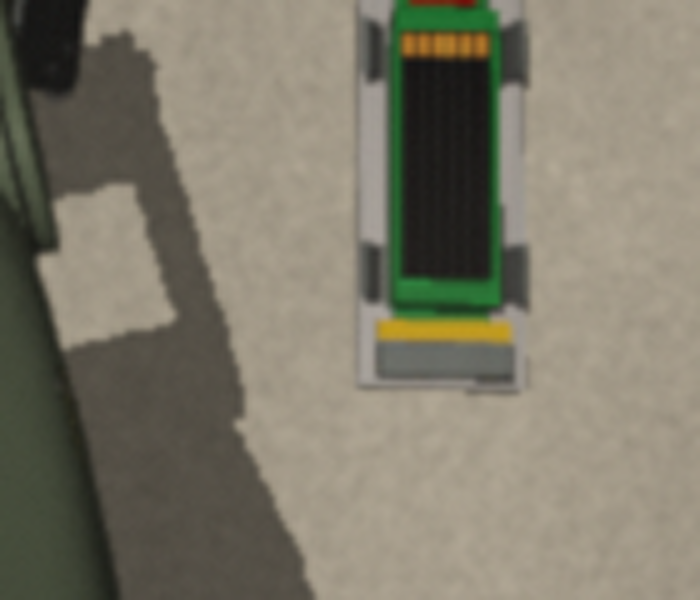

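That crop missed the nest and shows only the green cassette, undisturbed at (445,170). The depth profile shows the tilt: body top rising from z 58 at x 0 to about 80 at x 90, so roughly 14° with the lip-end tip near the floor. I'll slide toward the lip.

servo_tool --pt "0.03 -0.003 0 0 0" --pt "0.03 -0.004 0 0 0" --pt "0.03 -0.004 0 0 0" --pt "0.03 -0.004 0 0 0" --pt "0.03 -0.003 0 0 0" --pt "0.03 0 0 0 0" --pt "0.03 0 0 0 0" --pt "0.03 0 0 0 0"

```text
time_s: 14.9
tcp_pos: [0.5447, 0.2287, 0.0015]
tool_rot: [0.998, -0.063, 0.0, -0.0]
force: [-0.0, -0.1, -5.2]
grip_width: 0.0557
```

```bash
python3 nest.py|grep -v "x [2-5]0"; python3 go.py 561.1 226.9 4 -7.24
```

```text
scene 426 x [-22.9  -1.1   4.   97.3  98.7  99.6] y [-27.7 -26.8   5.9  28.4  28.8]
  x 0 13 z [56. 62. 70.] y [-29. -18.]
  x 10 22 z [50. 63. 66.] y [-27.  28.]
  x 60 17 z [48. 71. 78.] y [-28.  29.]
  x 70 62 z [50. 78. 81.] y [-24.  28.]
  x 80 121 z [51. 64. 80.] y [-23.  28.]
  x 90 51 z [51. 54. 57.] y [-23.  24.]
  x 100 28 z [51. 55. 57.] y [-18.  24.]
top 35 x [-31.7 -30.9 -29.4  97.3  97.5  97.5] y [-27.4 -27.4 -18.3  27.2  27.6]
  x -30 5 z [46. 59. 62.] y [24. 25.]
  x -20 8 z [55. 59. 62.] y [25. 27.]
  x -10 4 z [55. 62. 64.] y [24. 28.]
  x 80 4 z [64. 67. 79.] y [-27. -26.]
  x 90 8 z [46. 54. 59.] y [-24. -20.]
  x 100 6 z [54. 57. 61.] y [-24. -18.]
t 15.0 tcp [544.8 228.7   1.5] yaw -7.25 tilt [ 0. -0. -1.] F [-1.  -0.3 -4.5] M [ 0.07  0.06 -0.  ] grip 0.0557
tool shift mm [16.4 -0.3 -2.5] turn rad -0.0001 q [ 0.25  0.43  1.63 -0.    1.08  1.95]
```

servo_tool --pt "0.03 -0.002 0 0 0" --pt "0.03 -0.002 0 0 0" --pt "0.03 -0.002 0 0 0" --pt "0.03 -0.002 0 0 0" --pt "0.03 -0.001 0 0 0" --pt "0.03 0 0 0 0" --pt "0.03 0 0 0 0" --pt "0.03 0 0 0 0"

```text
time_s: 15.67
tcp_pos: [0.5427, 0.2293, 0.0039]
tool_rot: [0.998, -0.063, 0.007, -0.0]
force: [9.4, -2.3, -6.3]
grip_width: 0.0557
```

```bash
python3 nest.py|grep -v "x [2-5]0"; python3 go.py 561.1 226.9 4 -7.24
```

```text
scene 431 x [-27.8 -21.9  -3.8  95.1  96.3  97.3] y [-27.6 -26.3   5.7  28.7  28.9]
  x -20 4 z [59. 60. 61.] y [-27. -21.]
  x -10 6 z [57. 60. 63.] y [-25.  -1.]
  x 0 16 z [59. 65. 74.] y [-28.  21.]
  x 10 28 z [52. 65. 71.] y [-28.  28.]
  x 60 31 z [57. 80. 83.] y [-25.  29.]
  x 70 84 z [63. 81. 85.] y [-22.  29.]
  x 80 98 z [55. 61. 75.] y [-24.  27.]
  x 90 52 z [55. 59. 64.] y [-22.  25.]
  x 100 14 z [54. 58. 63.] y [-15.  20.]
top 50 x [-41.9 -41.6 -40.4  95.3  99.3 102.5] y [-27.4 -27.    3.2  27.7  28.3]
  x -40 7 z [51. 55. 57.] y [23. 27.]
  x -30 10 z [53. 58. 60.] y [23. 28.]
  x -20 9 z [54. 60. 65.] y [-12.  27.]
  x 70 5 z [76. 80. 84.] y [-28. -25.]
  x 80 4 z [55. 58. 61.] y [-24. -20.]
  x 90 13 z [54. 58. 64.] y [-24. -16.]
t 15.77 tcp [542.7 229.3   3.9] yaw -7.21 tilt [ 0.014 -0.002 -1.   ] F [10.1 -3.  -7. ] M [-0.53 -2.14  0.1 ] grip 0.0561
tool shift mm [18.5  0.1  0.2] turn rad 0.0005 q [ 0.26  0.41  1.65 -0.    1.07  1.95]
```

It pushes against the lip edge with 10 N, so the tongue is a bit too high. I'll back off, lower until the tip meets the floor, and retry.

servo_tool --pt "0.03 0.006 0 0 0" --pt "0.03 0.006 0 0 0" --pt "0.03 0 0 0 0" --pt "0.03 0 0 0.002 0" --pt "0.03 0 0 0.002 0" --pt "0.03 0 0 0.001 0" --pt "0.03 0 0 0 0" --pt "0.03 0 0 0 0"

```text
time_s: 16.43
tcp_pos: [0.5469, 0.2283, -0.004]
tool_rot: [0.998, -0.063, -0.001, 0.0]
force: [-0.5, -0.7, -4.6]
grip_width: 0.0559
```

```bash
python3 nest.py|grep -v "x [2-5]0"; python3 go.py 561.1 226.9 4 -7.24
```

```text
scene 422 x [-21.2 -14.8   3.9  99.6 100.6 101.6] y [-27.6 -26.    5.3  28.4  28.9]
  x -20 4 z [46. 50. 55.] y [-26. -19.]
  x 0 10 z [52. 56. 60.] y [-28.  -8.]
  x 10 15 z [52. 57. 61.] y [-27.  27.]
  x 60 18 z [48. 68. 71.] y [-27.  28.]
  x 70 49 z [50. 72. 75.] y [-25.  28.]
  x 80 124 z [47. 64. 76.] y [-24.  28.]
  x 90 55 z [45. 48. 54.] y [-23.  25.]
  x 100 34 z [46. 50. 53.] y [-21.  25.]
top 31 x [-25.5 -25.3 -25.  101.1 101.9 102.4] y [-27.1 -26.9 -17.4  27.3  28.1]
  x -20 9 z [47. 52. 55.] y [23. 28.]
  x -10 5 z [45. 51. 56.] y [25. 26.]
  x 90 6 z [49. 50. 53.] y [-24. -21.]
  x 100 7 z [48. 50. 54.] y [-23. -18.]
t 16.53 tcp [547.4 228.4  -3.6] yaw -7.23 tilt [-0.  0. -1.] F [-0.1 -0.8 -4.2] M [ 0.02 -0.    0.03] grip 0.0556
tool shift mm [13.8 -0.2 -7.6] turn rad 0.0001 q [0.25 0.44 1.63 0.   1.07 1.95]
```

servo_tool --pt "0.03 0 0 0.001 0" --pt "0.03 0 0 0.001 0" --pt "0.03 0 0 0.001 0" --pt "0.03 0 0 0 0" --pt "0.03 0 0 0 0" --pt "0.03 0 0 0 0" --pt "0.03 0 0 0 0" --pt "0.03 0 0 0 0"

```text
time_s: 17.2
tcp_pos: [0.548, 0.2284, -0.006]
tool_rot: [0.998, -0.063, 0.0, -0.0]
force: [-0.1, 0.0, 1.7]
grip_width: 0.0559
```

```bash
python3 nest.py|grep scene; python3 go.py 561.1 226.9 4 -7.24
```

```text
scene 425 x [-17.5   1.7   6.1 100.5 101.2 102.2] y [-27.5 -26.4   5.   28.5  29. ]
t 17.3 tcp [548.  228.4  -6.1] yaw -7.25 tilt [ 0.001 -0.    -1.   ] F [0.1 0.5 1.2] M [0.01 0.46 0.07] grip 0.0559
tool shift mm [ 13.1  -0.2 -10.1] turn rad -0.0001 q [ 0.25  0.44  1.63 -0.    1.07  1.95]
```

The tip is on the floor, with about 6 N taken off the load. I'll slide 12 mm under the lip.

servo_tool --pt "0.03 -0.002 0 -0.0005 0" --pt "0.03 -0.002 0 0 0" --pt "0.03 -0.002 0 0 0" --pt "0.03 -0.002 0 0 0" --pt "0.03 -0.002 0 0 0" --pt "0.03 -0.002 0 0 0" --pt "0.03 0 0 0 0" --pt "0.03 0 0 0 0"

```text
time_s: 17.97
tcp_pos: [0.5353, 0.23, -0.0061]
tool_rot: [0.998, -0.063, -0.0, -0.0]
force: [2.2, 0.6, -0.7]
grip_width: 0.0561
```

```bash
python3 nest.py n3.png scene|grep -v "x [2-5]0"; python3 go.py 561.1 226.9 4 -7.24
```

```text
scene 421 x [-32.5 -13.   -5.1  88.5  90.1  90.9] y [-27.9 -26.5   5.4  28.3  28.8]
  x -10 9 z [46. 54. 57.] y [-27.   2.]
  x 0 21 z [48. 55. 61.] y [-28.  28.]
  x 10 22 z [32. 56. 61.] y [-27.  28.]
  x 60 61 z [46. 70. 73.] y [-25.  28.]
  x 70 122 z [42. 57. 72.] y [-24.  27.]
  x 80 51 z [41. 46. 48.] y [-23.  24.]
  x 90 31 z [43. 47. 51.] y [-17.  24.]
top 37 x [-41.  -41.  -40.6  88.8  89.1  89.3] y [-27.1 -27.   11.9  28.   28.3]
  x -40 7 z [45. 50. 53.] y [24. 28.]
  x -30 9 z [ 43.  51. 116.] y [15. 27.]
  x 80 7 z [45. 46. 49.] y [-23. -19.]
  x 90 7 z [44. 47. 53.] y [-25. -17.]
t 18.07 tcp [535.3 229.9  -6.1] yaw -7.24 tilt [-0.001 -0.    -1.   ] F [ 1.3 -0.5 -0.6] M [ 0.12  0.08 -0.02] grip 0.0557
tool shift mm [ 26.   -0.2 -10.1] turn rad -0.0001 q [0.26 0.42 1.66 0.   1.06 1.95]
```

It slid under with only 1–2 N, where before it stopped at 10 N, so the tongue is under the lip. I'll lower the latch end in the grip, following the arc.

servo_tool --pt "0.03 -0.001 0 0.001 0" --pt "0.03 0.0005 0 0.002 0" --pt "0.03 0.001 0 0.002 0" --pt "0.03 0.001 0 0.002 0" --pt "0.03 0.001 0 0.002 0" --pt "0.03 0.0005 0 0.001 0" --pt "0.03 0 0 0 0" --pt "0.03 0 0 0 0"

```text
time_s: 18.73
tcp_pos: [0.5392, 0.2294, -0.0159]
tool_rot: [0.998, -0.063, 0.0, -0.0]
force: [4.4, -1.1, 2.4]
grip_width: 0.0562
```

```bash
python3 nest.py n3.png scene|grep -v "x [2-5]0"; python3 go.py 561.1 226.9 4 -7.24
```

```text
scene 399 x [-26.8 -21.8  -2.7  89.7  92.4  93.8] y [-30.2 -27.1   3.9  28.3  28.7]
  x -10 4 z [39. 44. 47.] y [-28. -21.]
  x 0 18 z [37. 45. 53.] y [-28.  22.]
  x 10 26 z [23. 45. 49.] y [-26.  28.]
  x 60 26 z [29. 52. 55.] y [-30.  29.]
  x 70 96 z [31. 52. 57.] y [-25.  28.]
  x 80 84 z [24. 29. 44.] y [-23.  25.]
  x 90 40 z [24. 28. 32.] y [-21.  23.]
top 34 x [-35.4 -34.9 -34.   93.6  93.8  93.9] y [-27.3 -27.1 -16.8  27.7  27.8]
  x -30 9 z [36. 40. 48.] y [24. 28.]
  x -20 6 z [33. 42. 47.] y [24. 26.]
  x 70 5 z [43. 51. 56.] y [-27. -24.]
  x 90 10 z [26. 30. 32.] y [-23. -17.]
t 18.83 tcp [539.2 229.5 -15.9] yaw -7.24 tilt [ 0.001 -0.    -1.   ] F [ 3.7 -0.9  2.3] M [ 0.   -0.3   0.07] grip 0.0554
tool shift mm [ 22.1  -0.2 -19.9] turn rad -0.0 q [ 0.25  0.44  1.66 -0.    1.04  1.95]
```

View pics/n3.png

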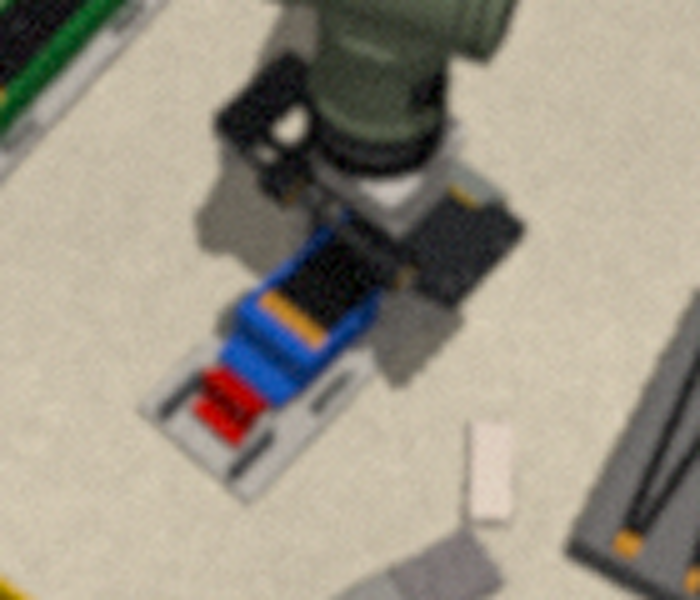

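The image shows the cassette's latch-end tongue resting on the red latch slope at (255,385), raised about 6°, which matches the text. I'll let go, rise and shut the fingers.

servo_tool --pt "0.094 0 0 0 0" --pt "0.094 0 0 0 0" --pt "0.094 0 0 0 0" --pt "0.094 0 0 0 0" --pt "0.094 0 0 0 0" --pt "0.094 0 0 0 0" --pt "0.094 0 0 0 0" --pt "0.094 0 0 -0.02 0"

```text
time_s: 19.5
tcp_pos: [0.5344, 0.2283, 0.0001]
tool_rot: [0.998, -0.063, -0.004, 0.001]
force: [-0.4, 0.4, -1.1]
grip_width: 0.0938
```

servo_tool --pt "0.094 0 0 -0.03 0" --pt "0.094 0 0 -0.03 0" --pt "0.0 0 0 -0.02 0" --pt "0.0 0.015 0 0 0" --pt "0.0 0.02 0 0 0" --pt "0.0 0.02 0 0 0" --pt "0.0 0.015 0 0 0" --pt "0.0 0 0 0 0"

```text
time_s: 20.17
tcp_pos: [0.6108, 0.2199, 0.0843]
tool_rot: [0.998, -0.064, 0.001, -0.0]
force: [0.2, 0.4, 0.2]
grip_width: 0.0573
```

```bash
python3 nest.py; python3 go.py 613.8 219.4 70 -7.24
```

```text
scene 324 x [-78.5 -76.9 -74.   90.4  91.4  93.4] y [-36.  -26.4   0.6  28.2  28.5]
  x -80 8 z [37. 38. 40.] y [-25.  -3.]
  x -70 22 z [33. 38. 42.] y [-25.  -4.]
  x 30 7 z [34. 47. 48.] y [-26.  28.]
  x 40 23 z [24. 47. 51.] y [-26.  29.]
  x 50 16 z [18. 48. 54.] y [-40.  28.]
  x 60 29 z [17. 51. 55.] y [-37.  29.]
  x 70 90 z [28. 52. 57.] y [-25.  28.]
  x 80 90 z [23. 28. 47.] y [-25.  25.]
  x 90 38 z [26. 28. 31.] y [-22.  23.]
top 69 x [60.4 61.9 63.2 86.1 86.8 87. ] y [-4.1 -3.2 14.4 27.3 27.8]
  x 60 4 z [51. 52. 52.] y [15. 27.]
  x 70 46 z [51. 55. 60.] y [-3. 27.]
  x 80 14 z [23. 27. 42.] y [ 2. 25.]
  x 90 5 z [24. 25. 27.] y [ 2. 23.]
t 20.27 tcp [607.7 220.5  83.6] yaw -7.27 tilt [-0.001  0.    -1.   ] F [-0.2 -0.5 -0.3] M [0.06 0.04 0.01] grip 0.0491
tool shift mm [ 6.2  0.3 13.6] turn rad -0.0006 q [0.21 0.43 1.43 0.   1.28 1.91]
```

servo_tool --pt "0.0 0.0045 0 0 0" --pt "0.0 0 0 0.01 0" --pt "0.0 0 0 0.015 0" --pt "0.0 0 0 0.015 0" --pt "0.0 0 0 0.01 0" --pt "0.0 0 0 0.003 0" --pt "0.0 0 0 0 0" --pt "0.0 0 0 0 0"

```text
time_s: 20.93
tcp_pos: [0.6126, 0.2202, 0.0311]
tool_rot: [0.998, -0.063, 0.0, -0.0]
force: [0.9, 0.1, -0.3]
grip_width: 0.0005
```

servo_tool --pt "0.0 0 0 0.003 0" --pt "0.0 0 0 0.003 0" --pt "0.0 0 0 0.003 0" --pt "0.0 0 0 0.003 0" --pt "0.0 0 0 0.002 0" --pt "0.0 0 0 0 0" --pt "0.0 0 0 0 0" --pt "0.0 0 0 0 0"

```text
time_s: 21.6
tcp_pos: [0.6126, 0.2199, 0.0169]
tool_rot: [0.998, -0.063, 0.0, 0.0]
force: [0.2, 0.8, 0.9]
grip_width: 0.0005
```

```bash
python3 nest.py | grep -A30 scene; python3 go.py 612.2 219.6 2 -7.24
```

```text
scene 276 x [-81.5 -79.4 -78.2  82.   89.  100.5] y [-25.9 -24.6  15.1  28.6  28.9]
  x -80 25 z [30. 35. 37.] y [-24.  26.]
  x -70 61 z [24. 34. 39.] y [-25.  28.]
  x -60 15 z [19. 33. 37.] y [-6. 28.]
  x -50 17 z [11. 32. 37.] y [ 6. 29.]
  x -40 12 z [22. 34. 39.] y [19. 29.]
  x 50 6 z [ 5. 17. 28.] y [27. 29.]
  x 60 14 z [ 7. 29. 39.] y [11. 29.]
  x 70 78 z [ 6. 25. 38.] y [-26.  29.]
  x 80 43 z [ 4.  9. 45.] y [-23.  25.]
top few 0
t 21.7 tcp [612.5 220.   16.8] yaw -7.25 tilt [-0.  0. -1.] F [-0.5 -0.4  0.3] M [ 0.05  0.01 -0.03] grip 0.0003
tool shift mm [-0.2  0.4 14.8] turn rad -0.0001 q [ 0.21  0.51  1.46 -0.    1.16  1.91]
```

The cassette now seems flat (top ≈ 36, tongue top ≈ 9) with no force on the fingers, although the finger should barely have touched it. I'll rise and look closely.

servo_tool --pt "0.0 0 0 -0.02 0" --pt "0.0 0 0 -0.03 0" --pt "0.0 0 0 -0.03 0" --pt "0.0 -0.02 0.03 -0.02 0" --pt "0.0 -0.03 0.025 0 0" --pt "0.0 -0.03 0.025 0 0" --pt "0.0 -0.03 0.025 0 0" --pt "0.0 0 0 0 0"

```text
time_s: 22.37
tcp_pos: [0.4807, 0.1271, 0.1137]
tool_rot: [0.998, -0.064, -0.006, 0.001]
force: [-0.6, 0.8, -1.6]
grip_width: 0.0006
```

```bash
sed -i 's/(170,290,220,360),5/(180,290,235,355),6/' nest.py; cat >> nest.py <<'E'
    for nm,h in(('red',((hsv[...,0]<8)|(hsv[...,0]>172))&(hsv[...,1]>130)),):
        g=N[h&(abs(N[...,0]-100)<40)&(abs(N[...,1])<40)&(N[...,2]<80)&(N[...,2]>0)]
        t=g[g[:,2]>38]
        print(nm,len(g),'x',np.percentile(g[:,0],[2,50,98]).round(1),'z',np.percentile(g[:,2],[2,98]).round(1),'tab x',np.percentile(t[:,0],[5,50,95]).round(1) if len(t) else '')
E
python3 nest.py n4.png scene; python3 go.py 612.2 219.6 2 -7.24
```

```text
scene 555 x [-80.8 -78.6 -76.4  78.9  82.7  89.5] y [-32.  -26.2  11.5  28.6  29. ]
  x -80 27 z [31. 35. 39.] y [-24.  27.]
  x -70 60 z [16. 34. 37.] y [-29.  28.]
  x -60 26 z [10. 31. 37.] y [-36.  29.]
  x -50 24 z [11. 33. 38.] y [-36.  29.]
  x -40 25 z [20. 33. 37.] y [-26.  28.]
  x -30 27 z [18. 33. 37.] y [-25.  28.]
  x -20 22 z [19. 33. 38.] y [-26.  28.]
  x -10 25 z [22. 33. 38.] y [-25.  28.]
  x 0 27 z [23. 33. 37.] y [-26.  29.]
  x 10 24 z [14. 33. 37.] y [-26.  28.]
  x 20 25 z [11. 33. 38.] y [-24.  29.]
  x 30 24 z [16. 35. 39.] y [-25.  29.]
  x 40 24 z [18. 32. 37.] y [-25.  29.]
  x 50 14 z [12. 34. 37.] y [-26.  29.]
  x 60 21 z [17. 34. 38.] y [-27.  29.]
  x 70 112 z [ 7. 33. 40.] y [-25.  28.]
  x 80 45 z [ 5.  9. 35.] y [-20.  25.]
red 145 x [ 90.  113.4 121.4] z [ 7.  48.5] tab x [108.  112.6 114.5]
top 130 x [-82.2 -81.  -80.1  17.9  24.3  28.7] y [ 8.3  9.3 24.8 28.5 32.8]
  x -80 25 z [ 9. 35. 40.] y [ 8. 26.]
  x -70 29 z [33. 36. 41.] y [ 9. 28.]
  x -60 10 z [ 9. 34. 39.] y [25. 33.]
  x -50 11 z [14. 35. 39.] y [23. 33.]
  x -40 8 z [27. 35. 40.] y [24. 27.]
  x -30 8 z [29. 35. 40.] y [23. 27.]
  x -20 9 z [29. 36. 40.] y [22. 28.]
  x -10 8 z [25. 35. 40.] y [23. 27.]
  x 0 8 z [32. 34. 35.] y [23. 28.]
  x 10 7 z [28. 35. 38.] y [25. 27.]
  x 20 5 z [34. 37. 40.] y [25. 27.]
red 86 x [104.1 109.9 124.7] z [ 9.5 48.9] tab x [108.8 111.4 115.4]
t 22.47 tcp [488.9 129.2 116.7] yaw -7.31 tilt [-0. -0. -1.] F [1.  0.4 0.1] M [ 0.08  0.05 -0.01] grip 0.0004
tool shift mm [ 110.9 -105.3  114.7] turn rad -0.0012 q [0.09 0.11 1.77 0.   1.26 1.79]
```

View pics/n4.png

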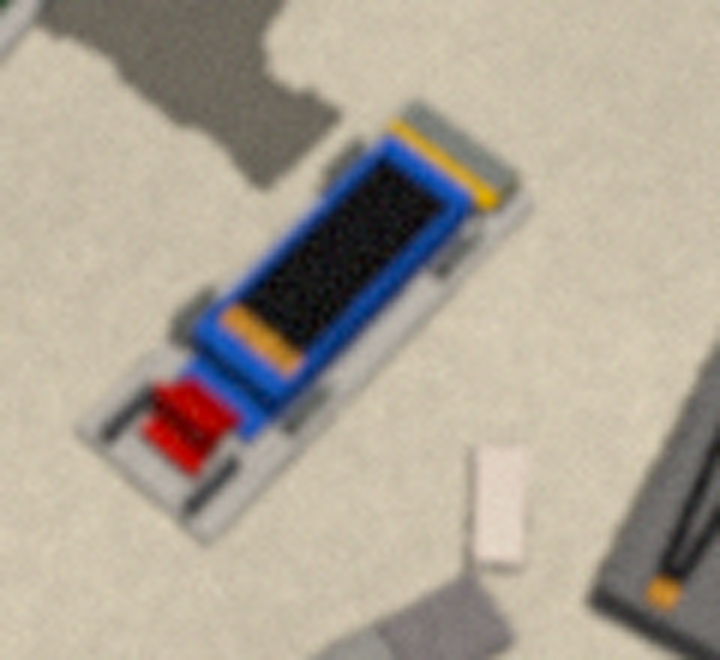

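The image shows the blue cassette level in the nest: body edge under the yellow lip at (440,165), tongue at (235,400) behind the red latch. Both cameras give a flat top at 36 mm. The tab sits about 1 mm from its first reading, so I'll press the end gently once more to be sure it is fully home.

servo_tool --pt "0.0 0.024 -0.022 0 0" --pt "0.0 0.028 -0.027 0 0" --pt "0.0 0.028 -0.027 0 0" --pt "0.0 0.024 -0.022 0 0" --pt "0.0 0.007 -0.007 0.03 0" --pt "0.0 0 0 0.03 0" --pt "0.0 0 0 0.025 0" --pt "0.0 0 0 0.01 0"

```text
time_s: 23.13
tcp_pos: [0.6122, 0.2205, 0.0172]
tool_rot: [0.998, -0.063, -0.003, 0.001]
force: [0.0, -0.4, -0.3]
grip_width: 0.0008
```

servo_tool --pt "0.0 0 0 0.003 0" --pt "0.0 0 0 0.003 0" --pt "0.0 0 0 0.003 0" --pt "0.0 0 0 0.002 0" --pt "0.0 0 0 0 0" --pt "0.0 0 0 0 0" --pt "0.0 0 0 0 0" --pt "0.0 0 0 0 0"

```text
time_s: 23.8
tcp_pos: [0.614, 0.22, 0.0118]
tool_rot: [0.998, -0.063, 0.001, -0.0]
force: [0.7, -1.9, 0.2]
grip_width: 0.0006
```

servo_tool --pt "0.0 0 0 0.002 0" --pt "0.0 0 0 0.002 0" --pt "0.0 0 0 0.001 0" --pt "0.0 0 0 0.001 0" --pt "0.0 0 0 0 0" --pt "0.0 0 0 0 0" --pt "0.0 0 0 0 0" --pt "0.0 0 0 0 0"

```text
time_s: 24.47
tcp_pos: [0.6145, 0.22, 0.01]
tool_rot: [0.998, -0.063, 0.001, -0.0]
force: [-7.5, -2.5, 19.9]
grip_width: 0.0004
```

```bash
python3 go.py 612.2 219.6 2 -7.24
```

```text
t 24.47 tcp [614.5 220.   10. ] yaw -7.22 tilt [ 0.002 -0.    -1.   ] F [-7.5 -2.5 19.9] M [-0.35  1.65  0.01] grip 0.0004
tool shift mm [-2.2  0.7  8. ] turn rad 0.0003 q [ 0.21  0.52  1.46 -0.    1.15  1.91]
```

It is solid at 20 N (top at the seated height), so it is fully down. This contact puts the true tip offset nearer 36 mm than 44, which also explains why the first gentle press snapped it in. I'll rise clear and do the last check.

servo_tool --pt "0.0 0 0 -0.01 0" --pt "0.0 0 0 -0.03 0" --pt "0.0 0 0 -0.03 0" --pt "0.0 0 0 -0.03 0" --pt "0.0 -0.03 0.025 0 0" --pt "0.0 -0.03 0.025 0 0" --pt "0.0 -0.03 0.025 0 0" --pt "0.0 -0.03 0.025 0 0"

```text
time_s: 25.13
tcp_pos: [0.4805, 0.1352, 0.105]
tool_rot: [0.998, -0.063, 0.0, 0.0]
force: [0.1, -1.7, 0.5]
grip_width: 0.0007
```

servo_tool --pt "0.0 0 0 0 0" --pt "0.0 0 0 0 0" --pt "0.0 0 0 0 0" --pt "0.0 0 0 0 0" --pt "0.0 0 0 0 0" --pt "0.0 0 0 0 0" --pt "0.0 0 0 0 0" --pt "0.0 0 0 0 0"

```text
time_s: 25.8
tcp_pos: [0.4824, 0.1361, 0.1049]
tool_rot: [0.998, -0.063, 0.0, -0.0]
force: [0.8, 0.8, 0.2]
grip_width: 0.0006
```

```bash
python3 nest.py|grep -E "scene|top|red|x (-80|-70|0|60|70|80) "; python3 go.py 612.2 219.6 2 -7.24
python3 - <<'E'
from h import *
save(cam('scene'),'end.png')
E
```

```text
scene 550 x [-81.5 -78.7 -76.   78.6  82.3  87.6] y [-31.5 -26.2   9.8  28.6  28.8]
  x -80 25 z [30. 36. 38.] y [-24.  25.]
  x -70 64 z [15. 34. 38.] y [-28.  28.]
  x 0 23 z [25. 33. 39.] y [-25.  29.]
  x 60 24 z [16. 35. 37.] y [-27.  28.]
  x 70 110 z [ 6. 33. 38.] y [-25.  28.]
  x 80 42 z [ 4.  9. 30.] y [-23.  24.]
red 147 x [ 89.1 113.3 122.3] z [ 7.6 47.8] tab x [109.1 111.8 114.1]
top 83 x [-80.4 -80.2 -79.9 -48.  -47.5 -47. ] y [-27.7 -27.4  18.8  28.7  33.8]
  x -80 19 z [ 9. 35. 42.] y [-27.  26.]
  x -70 25 z [30. 36. 40.] y [-27.  28.]
red 152 x [ 91.9 106.3 123.5] z [10.1 49. ] tab x [109.3 110.9 114.5]
t 25.9 tcp [482.1 136.  104.8] yaw -7.23 tilt [-0. -0. -1.] F [0.1 0.1 0.8] M [ 0.04 -0.    0.02] grip 0.0007
tool shift mm [118.6 -99.3 102.8] turn rad 0.0001 q [0.1  0.11 1.79 0.   1.24 1.8 ]
```

View pics/end.png

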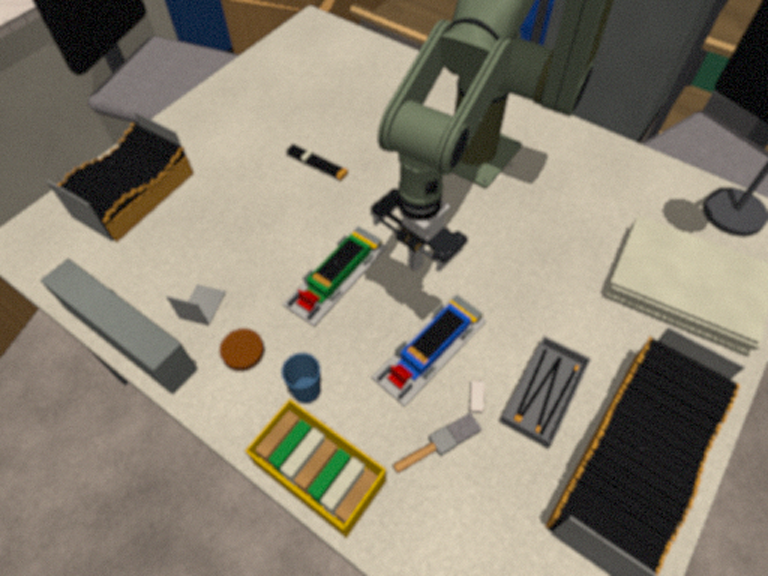

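The final view shows the blue cassette seated at (435,340) like the green one at (340,265). Everything else is where it was, and the gripper is clear.

```bash
python3 -c "
from workcell import robot
print(robot.hand_in())"
```

```text
the job is handed in; nothing more can be done
None
```

The spare cassette is latched flat in the empty nest, let go, and the job is handed in at about 26 s. I gripped it at mid-length and tilted it about 14° in the pads by lowering its end onto the latch's thumb tab. I then slid its tongue under the yellow lip, let it down onto the latch slope, released it and pressed the latch end with shut fingers until it snapped in.

**Last checks:**
- The scene camera shows the cassette top level at about 36 mm over the floor along its whole length. In the last top-camera picture the arm hid all but the lip end, which also read about 36 mm; an earlier one showed it level further along.
- The latch tab was back at x ≈ 111–112, against 112 for shut.
- A second press of about 20 N met a solid stop.
- The green cassette and the bystanders look unmoved, and the gripper is clear with no force on it.

**What failed or disagreed:**
- **Reported TCP height:** the true fingertips stand about 35–44 mm above it. The depth image gave 44 mm and the contact press about 35 mm. Two early grasps closed above the cassette because of this; nothing was disturbed.
- **Lip insertion:** the first try stopped against the lip edge with about 10 N, and I redid it lower.
- **Latch press:** it snapped in on a gentler press than I had planned, and I saw that only afterwards in the camera readings.

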